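# Stir the bead bath

### The job

Lift the blue cover off the bead bath and lay it flat on the grey mat, then take the stirring rod from its sloping rest, feel for the bottom of the well gently with its tip, and stir the beads with it until every bead has clearly been shifted and both halves of the well (either side of the two black rim marks) hold copper and grey beads. Keep all beads in the well, lay the rod back fully home in its rest, leave the cover on the mat, and do not disturb the bottles and the pen.

Things in the scene. Friction and masses are not known exactly. Their poses are not given: they have to be found in the camera images.
- bath: bead bath, white box 180 x 180 x 90 mm, fixed, grey panel on its -x face. Origin: centre of underside, z up. In its middle a round well, inside diameter 110 mm (floor 35 mm, rim 90 mm above origin). Two steel pins, 8 mm diameter, 12 mm tall, on the rim at y = +74 and -74 mm. Two black rim marks at x = +72 and -72 mm show the line y = 0 between the well's left (+y) and right (-y) halves
- well_floor (a point): centre of the well's flat floor
- cover: loose blue cover plate 170 x 170 x 6 mm, 0.25 kg, lying on the bath's rim with two 11 mm holes over the pins. Origin: centre of its underside, z up; holes at y = +74 and -74 mm. On top a black bar handle, 70 mm along x, 16 mm wide in y, its top 42 mm above the origin
- cover_handle (a point): point in the cover's handle at which to grip it, 32 mm above the cover's underside
- mat: light grey rubber mat 190 x 190 x 3 mm fixed on the bench; origin: centre of its underside
- rod: straight stirring rod 170 mm long, 60 g: round steel shaft 9 mm in diameter from the tip to 95 mm, then an orange square handle 16 x 16 x 75 mm. Origin: its tip; z along the rod from the tip to the handle; x and y square to the handle's faces. At first it lies in the rest
- rod_grip (a point): middle of the rod's handle, 130 mm from the tip
- rest: rod rest fixed on the bench: grey foot 130 x 75 x 12 mm and a white open trough sloping up towards -x, 0.61 rad off vertical, 16 mm wide inside, 92 mm long, with a stop at its lower end. Origin: centre of its underside, z up
- rest_foot (a point): where the rod's tip lies when it is in the rest (30 mm ahead in x and 22 mm above the rest's origin)
- rest_grip (a point): where the middle of the rod's handle (point rod_grip) lies when it is in the rest
- wash_bottle: white bottle with red cap, 64 mm diameter, 150 mm tall, loose; bystander
- amber_bottle: amber dropper bottle, 32 mm diameter, 75 mm tall, loose; bystander
- blue_bottle: white dropper bottle with blue cap, 32 mm diameter, 75 mm tall, loose; bystander
- marker: red marker pen 14 mm thick, 120 mm long, lying loose; bystander
- copper1: copper-coloured bead, chunky barrel 20 mm in diameter, 16 mm high, 15 g, in the well; origin: its centre
- copper2: copper-coloured bead, chunky barrel 20 mm in diameter, 16 mm high, 15 g, in the well; origin: its centre
- copper3: copper-coloured bead, chunky barrel 20 mm in diameter, 16 mm high, 15 g, in the well; origin: its centre
- copper4: copper-coloured bead, chunky barrel 20 mm in diameter, 16 mm high, 15 g, in the well; origin: its centre
- grey1: light grey bead, chunky barrel 20 mm in diameter, 16 mm high, 15 g, in the well; origin: its centre
- grey2: light grey bead, chunky barrel 20 mm in diameter, 16 mm high, 15 g, in the well; origin: its centre
- grey3: light grey bead, chunky barrel 20 mm in diameter, 16 mm high, 15 g, in the well; origin: its centre
- grey4: light grey bead, chunky barrel 20 mm in diameter, 16 mm high, 15 g, in the well; origin: its centre

How it is judged:
By the outcome, as a careful person would: the job done as asked, in the order asked, and still so for the second after the job is handed in, with the robot touching nothing.
It also fails if it takes over 72 s, if anything falls off the work surface, if the arm or the gripper's body presses on something with over 40 N, if the wrist force passes 120 N, or if a joint passes its speed limit or range.

### The arm

A 7-joint arm with a two-finger parallel gripper is mounted at the origin on the work surface. World frame = base frame: x ahead of the robot, y to its left, z up, the work surface at z = 0. Lengths are in m, angles in rad, forces in N, time in s.
With the tool pointing down it reaches from about 0.4 to 0.925 m from the base axis. Payload 4.1 kg.
Tool frame: the origin (TCP) lies at the very end of the fingers, on their centre line; the grasp point (between the pads) lies 19 mm behind it (hold_point_z is the z of the grasp point in the tool frame, in m); z points along the fingers, y is the line along which they close (so a half turn about z gives the same grasp; the last joint's range is limited). The gripper opens to 85 mm and grips with 20 to 120 N. Pads are 22 mm wide; open, the fingers measure 114 mm over their backs; the gripper's body (76 mm by 85 mm) begins 54 mm behind the grasp point. The pads swing forward as they close: fully open they stand 13 mm farther back than shut.
Start: joints at [-1.303, 0.398, 0.045, 1.537, -0.019, 1.207, -0.051], TCP at [0.233, 0.607, 0.206] pointing down, gripper open.
Joint ranges: [-2.82, 2.82], [-0.49, 2.23], [-1.37, 1.46], [0, 2.46], [-1.36, 4.5], [0.23, 2], [-2.94, 2.94]. Speed limits (rad/s): [2.57, 2.57, 3.14, 3.14, 3.14, 3.14, 3.14].

### API

Orientations are given as a unit quaternion [w, x, y, z].
In Python, from workcell import get_state, read_camera, camera_params, sign_off, silhouettes, hold_point_z gives the robot as it stands. The module is installed in compiled form; this text tells all that it offers.
- The arm moves only by the tool send_rows, never from a script. Its argument "series" is one flat list of numbers, 7 for each row, row after row: the turn, a rotation vector about the tool's x, y, z in rad, then the shift along the tool's x, y, z in m, then the closure, from 0 (fully open) to 1 (shut). A call has 1 to 5 rows; each row shifts and turns the commanded pose from where the row before left it, along the tool's axes as they then stand; what a row does not reach is not made up. A row lasts 1/8 s, in which the tool goes at most 62.5 mm and 10.7 degrees, less where a joint would pass 70% of its speed; a pose out of reach is approached as far as the arm can. A call is refused whole if a number of a shift passes 0.0625 or a number of a turn 0.188, either way. A call with a gripper value outside its range is refused whole. The fingers move at their own pace and stop on an object; "squeeze" is the grip in N (left out, the last holds). Time passes only in rows, so rows that do not move let the fingers close. It gives the time, the measured TCP pose, the force, the opening and the grip force at its end, in the units of the state.
- get_state(): the state, without advancing time (a new reading comes with each control period).
- read_camera(name): name is "side" or "top" or "wrist"; returns (picture, depth): 420x560x3 uint8, red, green, blue; 420x560 float32, m along the optical axis (not along the pixel's ray), 0 where there is no reading.
- camera_params(name): a dict with "mtx" (3x3 intrinsics, pixels), "k1" (the pictures are not rectified: a ray, as slopes to the right and down, at radius r is drawn at 1 + k1 r^2 times it, then the intrinsics apply), "eye" and "orientation" of the camera in the world. Camera axes: x right, y up, looking along -z (the intrinsics and any distortion apply to the point x, -y, -z); pixel columns grow to the right and rows downward; lengths in m; the calibration is good to about 2 mm. A picture is of the moment at which its call begins: read the wrist's pose just before it. camera_params takes no time and is no camera call; for the wrist camera it gives the pose at the moment of the call.
- sign_off(): hands the job in; it is judged then, once.
Trained networks look in the newest picture that a camera, given by its name, has taken for a name from the list of things; names that differ only in an ending like _2 or _b are one class to them, and where a whole thing is asked for, a point or a joint stands for the part that bears it (a point fixed in the world has none). Each returns a list of dicts, best first, with "confidence" (0 to 1); they miss things now and then, are a little off and sometimes report something else, mostly with a low value. They report only what shows in the picture. A call takes as long as a camera call.
- silhouettes(camera, target): "mask" (420x560 bool, what is visible of it) and "bbox" ([left, top, right, bottom] in pixels, round what is visible of it).
The state is a dict: "time": time; "joints": joint angles; "dq": joint speeds; "joint_efforts": joint torques, N m; "position": TCP position; "tool_rot": TCP orientation; "wrist_force": force on the tool from outside, world axes, zero at the start; "moment": the same for the moment, N m; "finger_gap": opening from 0.0 (shut) to 1.0 (fully open); "grip_force": force on a finger pad.
Only numpy, scipy, OpenCV 4.12 (cv2) and the standard library are available. Lean on these libraries where they do the work, as an engineer would, in place of code of your own. Each camera call takes 0.05 s, during which the arm holds its last target. There are 200 camera calls.

## Working session

There is one attempt and no reset: what is moved stays moved. The work goes in short steps, Python scripts to look and compute and a tool call to move; the robot and the scene stay as the last step left them, time stands still between calls to the robot, and variables do not carry over. Pictures are saved under pics/ and viewed, at most 10 in all, crops included, and the job is handed in when it is done.

Besides the shell and the picture viewer there is one more tool, called after "Call:" by a JSON object that holds its "api" and its "payload". send_rows: Moves the arm, as the interface text tells. Its arguments: {"type":"object","properties":{"series":{"type":"array"},"squeeze":{"type":"number"}},"required":["series"]}

```bash
mkdir -p pics; cat > h.py <<'E'
import numpy as np, cv2
from workcell import *
from scipy.spatial.transform import Rotation as R
def rot(q): return R.from_quat([q[1],q[2],q[3],q[0]])
def cloud(name,depth,p=None):
    p=p or camera_params(name); K=np.array(p["mtx"]); k1=p["k1"]
    v,u=np.mgrid[0:420,0:560]
    d=np.stack([(u-K[0,2])/K[0,0],(v-K[1,2])/K[1,1]],-1); s=d.copy()
    for _ in range(8): s=d/(1+k1*(s**2).sum(-1,keepdims=True))
    P=np.stack([s[...,0]*depth,-s[...,1]*depth,-depth],-1)
    return rot(p["orientation"]).apply(P.reshape(-1,3)).reshape(420,560,3)+np.array(p["eye"])
def st():
    s=get_state(); print("t",s["time"],"p",np.round(s["position"],4),"q",np.round(s["tool_rot"],4),"F",np.round(s["wrist_force"],1),"gap",s["finger_gap"],"grip",s["grip_force"]); return s
E
python3 - <<'E'
from h import *
st(); print(hold_point_z)
ims=[]
for c in("top","side"):
    im,d=read_camera(c); ims.append(im); P=cloud(c,d); np.savez(c+".npz",im=im,d=d,P=P)
    print(c,camera_params(c)["eye"])
    for t in("bath","cover","cover_handle","mat","rod","rest","wash_bottle","amber_bottle","blue_bottle","marker"):
        r=silhouettes(c,t)
        for x in r[:1]:
            m=x["mask"]&(d>0); q=P[m]
            if len(q): print(t,round(x["confidence"],2),np.round(x["bbox"]),"med",np.round(np.median(q,0),3),"lo",np.round(np.percentile(q,2,0),3),"hi",np.round(np.percentile(q,98,0),3))
        if not r: print(t,"none")
for c,im in zip(("top","side"),ims): cv2.imwrite(f"pics/{c}0.png",im[...,::-1])
E
```

```text
t 0.0 p [0.2328 0.6061 0.2052] q [-1.000e-04  1.823e-01  9.832e-01 -1.000e-03] F [-0.1  0.  -0.3] gap 0.9964697033587333 grip 0.0
-0.0187
top [ 0.52499563 -0.01972873  1.0457647 ]
bath 0.82 [236. 181. 338. 286.] med [ 0.535 -0.008  0.09 ] lo [ 0.448 -0.127 -0.001] hi [0.666 0.091 0.101]
cover 0.87 [239. 182. 335. 280.] med [ 0.558 -0.019  0.096] lo [ 0.469 -0.109  0.092] hi [0.648 0.071 0.132]
cover_handle 0.55 [238. 180. 339. 279.] med [ 0.558 -0.02   0.096] lo [ 0.469 -0.106  0.093] hi [0.648 0.067 0.132]
mat 0.76 [110. 215. 195. 299.] med [0.506 0.302 0.003] lo [ 0.415  0.211 -0.001] hi [0.598 0.395 0.007]
rod 0.81 [423. 247. 453. 291.] med [ 0.461 -0.333  0.126] lo [ 0.429 -0.364  0.013] hi [ 0.519 -0.326  0.165]
rest 0.73 [404. 227. 443. 284.] med [ 0.503 -0.324  0.013] lo [ 0.437 -0.367  0.007] hi [ 0.561 -0.298  0.097]
wash_bottle 0.56 [377. 121. 411. 157.] med [ 0.756 -0.257  0.1  ] lo [ 0.735 -0.295  0.002] hi [ 0.796 -0.236  0.152]
amber_bottle 0.75 [168. 148. 185. 162.] med [0.732 0.236 0.048] lo [ 0.722  0.226 -0.   ] hi [0.75  0.268 0.077]
blue_bottle 0.71 [215. 136. 232
[... 536 characters left out ...]
4  0.094] hi [0.647 0.069 0.134]
mat 0.97 [168. 163. 246. 211.] med [0.506 0.296 0.006] lo [0.416 0.209 0.001] hi [0.599 0.396 0.011]
rod 0.43 [311. 286. 329. 301.] med [ 0.45  -0.344  0.141] lo [ 0.428 -0.347  0.093] hi [ 0.485 -0.33   0.168]
rest 0.65 [302. 296. 360. 343.] med [ 0.485 -0.348  0.015] lo [ 0.435 -0.373  0.008] hi [ 0.559 -0.304  0.094]
wash_bottle 0.62 [242. 189. 319. 239.] med [ 0.55  -0.031  0.099] lo [ 0.466 -0.114  0.094] hi [0.647 0.069 0.134]
amber_bottle 0.43 [276. 152. 286. 174.] med [0.732 0.231 0.041] lo [0.722 0.222 0.007] hi [0.752 0.247 0.078]
blue_bottle 0.75 [304. 164. 309. 188.] med [0.762 0.128 0.04 ] lo [0.751 0.117 0.009] hi [0.776 0.143 0.078]
marker none
```

View pics/top0.png

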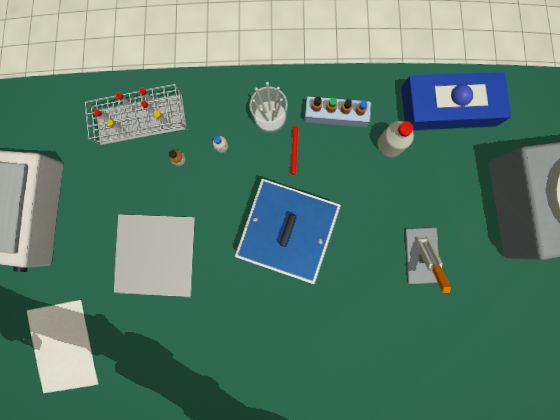

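View pics/side0.png

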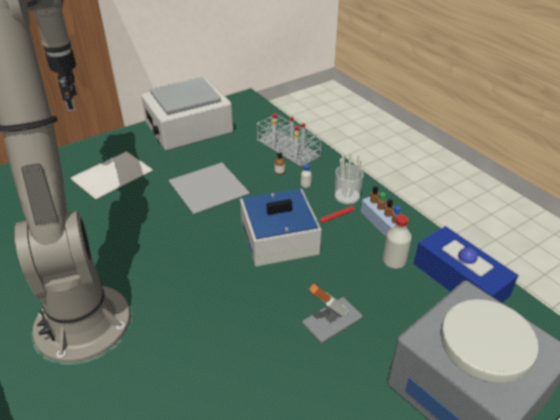

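The top view shows the blue cover centred near (288,231) with its black handle, the mat at (155,256), and the rod handle at (440,275) in the rest at (423,255). Next I fit the exact poses.

```bash
python3 - <<'E'
from h import *
for c in("top","side"):
    z=np.load(c+".npz"); im=z["im"].astype(int); P=z["P"]; r,g,b=im[...,0],im[...,1],im[...,2]
    x,y,h=P[...,0],P[...,1],P[...,2]; ok=z["d"]>0
    def rect(m,n):
        q=P[m]; q2=q[:,:2].astype(np.float32)
        (cx,cy),(w,l),a=cv2.minAreaRect(q2); print(c,n,m.sum(),"c",round(cx,4),round(cy,4),"wl",round(w,3),round(l,3),"ang",round(a,2),"z",np.round(np.median(q[:,2]),4))
    def clean(m): return cv2.morphologyEx(m.astype(np.uint8),cv2.MORPH_OPEN,np.ones((3,3)))>0
    near=ok&(abs(x-.555)<.13)&(abs(y+.02)<.13)
    rect(clean(near&(h>.085)&(h<.105)&(b>r+40)),"cover")
    rect(near&(h>.12)&(h<.145),"handle")
    rect(clean(ok&(abs(x-.506)<.11)&(abs(y-.302)<.11)&(h<.012)&(abs(r-g)<20)&(r>60)),"mat")
    R0=ok&(abs(x-.49)<.12)&(abs(y+.33)<.1)
    rect(clean(R0&(h<.02)&(h>.004)&(abs(r-g)<25)&(r>50)),"foot")
    o=R0&(r>g+40)&(r>b+50)&(h>.05); q=P[o]; 
    u,s,v=np.linalg.svd(q-q.mean(0)); print(c,"orange",len(q),"mean",q.mean(0).round(4),"ax",v[0].round(3)); t=(q-q.mean(0))@v[0]; print(t.min(),t.max())
    w=R0&(h>.02)&~o; q=P[w]; u,s,v=np.linalg.svd(q-q.mean(0)); print("trough",len(q),q.mean(0).round(4),v[0].round(3))
z=np.load("top.npz");im=z["im"][210:310,390:470];cv2.imwrite("pics/rest.png",cv2.resize(im,None,fx=6,fy=6,interpolation=cv2.INTER_CUBIC)[...,::-1])
E
```

```text
top cover 5842 c 0.5589 -0.0182 wl 0.17 0.17 ang 70.64 z 0.096
top handle 252 c 0.5588 -0.02 wl 0.016 0.069 ang 70.73 z 0.1316
top mat 6098 c 0.5068 0.3038 wl 0.192 0.191 ang 87.14 z 0.003
top foot 1144 c 0.4989 -0.3326 wl 0.076 0.129 ang 88.95 z 0.0121
top orange 255 mean [ 0.4538 -0.3335  0.1404] ax [-0.616 -0.037  0.787]
-0.044003846140271106 0.0324343742855972
trough 526 [ 0.5023 -0.3317  0.0649] [-0.576 -0.004  0.817]
side cover 2114 c 0.559 -0.0199 wl 0.178 0.167 ang 70.43 z 0.0989
side handle 192 c 0.5581 -0.0223 wl 0.021 0.07 ang 66.89 z 0.1316
side mat 2354 c 0.5103 0.305 wl 0.209 0.198 ang 86.86 z 0.0059
side foot 1129 c 0.5016 -0.336 wl 0.139 0.079 ang 1.29 z 0.0141
side orange 147 mean [ 0.4469 -0.3424  0.1444] ax [ 0.565 -0.079 -0.821]
-0.02860944885477077 0.04795130631288512
trough 380 [ 0.4935 -0.3432  0.0614] [ 0.409 -0.005 -0.912]
```

View pics/rest.png

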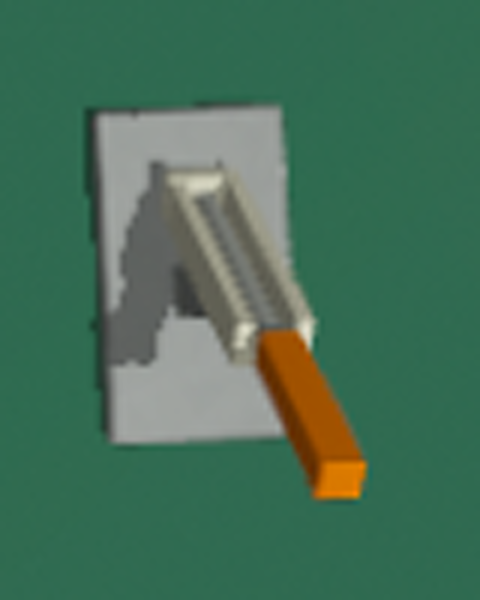

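The crop shows the rod seated in the trough, with its tip end near (205,190) and its handle end near (340,480). I move over the cover handle first.

Call:
{"api": "send_rows", "payload": {"series": [0,0,-0.03,0,0,0,0,0,0,0,-0.043,-0.04,0,0,0,0,0,-0.043,-0.04,0,0,0,0,0,-0.043,-0.04,0,0,0,0,0,-0.043,-0.04,0,0]}}

```text
time: 1.72
position: [0.3435, 0.3973, 0.2065]
tool_rot: [0.0, 0.167, 0.986, 0.0]
wrist_force: [1.2, 1.1, 0.1]
finger_gap: 0.999
grip_force: 0.0
```

Call:
{"api": "send_rows", "payload": {"series": [0,0,0,-0.043,-0.04,0,0,0,0,0,-0.043,-0.04,0,0,0,0,0,-0.043,-0.04,0,0,0,0,0,-0.043,-0.04,0,0,0,0,0,-0.043,-0.04,0,0]}}

```text
time: 2.35
position: [0.4802, 0.1375, 0.2066]
tool_rot: [0.0, 0.167, 0.986, 0.001]
wrist_force: [1.0, -0.2, 0.1]
finger_gap: 1.002
grip_force: 0.0
```

Call:
{"api": "send_rows", "payload": {"series": [0,0,0,-0.043,-0.04,0,0,0,0,0,-0.043,-0.04,0,0,0,0,0,-0.021,-0.022,0,0,0,0,0,-0.021,-0.022,0,0,0,0,0,0,0,0,0]}}

```text
time: 2.98
position: [0.5597, -0.0233, 0.2064]
tool_rot: [0.0, 0.17, 0.986, -0.001]
wrist_force: [0.1, 0.8, 0.5]
finger_gap: 1.001
grip_force: 0.0
```

```bash
cat >> h.py <<'E'
def to(pos,Rt):
    "turn (tool rotvec) then shift in the turned tool axes, to reach pos, Rt"
    s=st(); r0=rot(s["tool_rot"]); print("turn",np.round((r0.inv()*Rt).as_rotvec(),4),"shift",np.round(Rt.inv().apply(np.array(pos)-s["position"]),4))
def down(a): # tool y at world angle a (deg)
    a=np.radians(a); y=np.array([np.cos(a),np.sin(a),0]); x=np.array([-y[1],y[0],0]); return R.from_matrix(np.stack([x,y,[0,0,-1]],1))
E
python3 - <<'E'
from h import *
to([.5587,-.0195,.103],down(70.7))
im,d=read_camera("wrist");P=cloud("wrist",d);h=P[...,2]
m=(d>0)&(h>.12)&(h<.145)&(abs(P[...,0]-.559)<.06)&(abs(P[...,1]+.02)<.06)
print(m.sum()); 
if m.sum()>20: print(cv2.minAreaRect(P[m][:,:2].astype(np.float32)),np.median(h[m]))
E
```

```text
t 2.975 p [ 0.5597 -0.0233  0.2064] q [ 4.000e-04  1.696e-01  9.855e-01 -6.000e-04] F [0.1 0.8 0.5] gap 1.0012468241269759 grip 0.0
turn [-0.0011  0.0011 -0.004 ] shift [0.0022 0.0032 0.1034]
1841
((0.5562475919723511, -0.016831394284963608), (0.015739357098937035, 0.0689057782292366), 70.42736053466797) 0.13229542397347144
```

Call:
{"api": "send_rows", "payload": {"series": [0,0,-0.004,0.004,0.004,0.025,0,0,0,0,0,0,0.03,0,0,0,0,0,0,0.03,0,0,0,0,0,0,0.017,0,0,0,0,0,0,0,0], "squeeze": 60}}

```text
time: 3.65
position: [0.5558, -0.0141, 0.1033]
tool_rot: [-0.001, 0.165, 0.986, -0.0]
wrist_force: [0.3, 1.1, 0.4]
finger_gap: 1.005
grip_force: 0.0
```

Call:
{"api": "send_rows", "payload": {"series": [0,0,0,0,0,0,1,0,0,0,0,0,0,1,0,0,0,0,0,0,1,0,0,0,0,0,0,1,0,0,0,0,0,0,1]}}

```text
time: 4.28
position: [0.5566, -0.0169, 0.105]
tool_rot: [0.0, 0.166, 0.986, -0.001]
wrist_force: [-2.3, -2.4, 5.3]
finger_gap: 0.147
grip_force: 58.6
```

Call:
{"api": "send_rows", "payload": {"series": [0,0,0,0,0,0,1,0,0,0,0,0,0,1]}}

```text
time: 4.53
position: [0.5566, -0.0169, 0.105]
tool_rot: [0.0, 0.166, 0.986, -0.001]
wrist_force: [-2.7, -2.4, 5.4]
finger_gap: 0.146
grip_force: 58.6
```

Call:
{"api": "send_rows", "payload": {"series": [0,0,0,0,0,-0.006,1,0,0,0,0,0,-0.012,1,0,0,0,0,0,-0.02,1,0,0,0,0,0,-0.02,1,0,0,0,0,0,-0.012,1]}}

```text
time: 5.15
position: [0.5575, -0.0139, 0.1758]
tool_rot: [0.001, 0.165, 0.986, 0.001]
wrist_force: [-0.5, 0.3, -2.7]
finger_gap: 0.146
grip_force: 59.0
```

Call:
{"api": "send_rows", "payload": {"series": [0,0,-0.05,0,0,0,1,0,0,-0.08,0,0,0,1,0,0,-0.08,0,0,0,1,0,0,-0.07,0,0,0,1,0,0,0,0,0,0,1]}}

```text
time: 5.78
position: [0.5567, -0.0144, 0.1742]
tool_rot: [-0.0, 0.027, 1.0, 0.0]
wrist_force: [-0.7, -0.1, -1.2]
finger_gap: 0.14
grip_force: 59.1
```

```bash
python3 - <<'E'
from h import *
to([.507,.304,.018],down(87.1))
E
```

```text
t 5.775 p [ 0.5567 -0.0144  0.1742] q [-1.000e-04  2.650e-02  9.996e-01  4.000e-04] F [-0.7 -0.1 -1.2] gap 0.14042571264719975 grip 59.058944173157215
turn [ 0.0008 -0.0003 -0.0024] shift [0.0657 0.3155 0.1562]
```

Call:
{"api": "send_rows", "payload": {"series": [0,0,0,0.004,0.02,0,1,0,0,0,0.008,0.04,0,1,0,0,0,0.01,0.048,0,1,0,0,0,0.01,0.048,0,1,0,0,0,0.01,0.048,0,1]}}

```text
time: 6.4
position: [0.5251, 0.1927, 0.1744]
tool_rot: [0.0, 0.027, 1.0, 0.0]
wrist_force: [0.3, 0.1, -2.3]
finger_gap: 0.149
grip_force: 59.0
```

Call:
{"api": "send_rows", "payload": {"series": [0,0,0,0.01,0.048,0,1,0,0,0,0.008,0.04,0.01,1,0,0,0,0.006,0.0235,0.02,1,0,0,0,0,0,0.03,1,0,0,0,0,0,0.03,1]}}

```text
time: 7.02
position: [0.5071, 0.3026, 0.0823]
tool_rot: [-0.0, 0.027, 1.0, -0.001]
wrist_force: [-0.5, -0.4, -3.0]
finger_gap: 0.149
grip_force: 59.0
```

Call:
{"api": "send_rows", "payload": {"series": [0,0,0,0,0,0.02,1,0,0,0,0,0,0.016,1,0,0,0,0,0,0.01,1,0,0,0,0,0,0,1]}}

```text
time: 7.52
position: [0.5072, 0.3031, 0.0376]
tool_rot: [-0.0, 0.027, 1.0, -0.0]
wrist_force: [0.3, -0.8, -2.4]
finger_gap: 0.146
grip_force: 59.1
```

```bash
python3 - <<'E'
from h import *
to([.507,.304,.018],down(87.1))
E
```

```text
t 7.525 p [0.5072 0.3031 0.0376] q [-5.000e-04  2.660e-02  9.996e-01 -4.000e-04] F [ 0.3 -0.8 -2.4] gap 0.14594474711664232 grip 59.054347705096006
turn [-0.0008 -0.001  -0.0025] shift [0.0002 0.0009 0.0196]
```

Call:
{"api": "send_rows", "payload": {"series": [0,0,0,0,0,0.008,1,0,0,0,0,0,0.006,1,0,0,0,0,0,0.004,1,0,0,0,0,0,0,1]}}

```text
time: 8.02
position: [0.5073, 0.3034, 0.0199]
tool_rot: [-0.0, 0.026, 1.0, -0.0]
wrist_force: [0.2, 0.1, -2.7]
finger_gap: 0.146
grip_force: 59.1
```

Call:
{"api": "send_rows", "payload": {"series": [0,0,0,0,0,0.0015,1,0,0,0,0,0,0,1]}}

```text
time: 8.28
position: [0.5076, 0.3035, 0.0188]
tool_rot: [0.0, 0.026, 1.0, 0.0]
wrist_force: [0.7, 0.8, -2.4]
finger_gap: 0.143
grip_force: 59.1
```

Call:
{"api": "send_rows", "payload": {"series": [0,0,0,0,0,0.001,1,0,0,0,0,0,0,1]}}

```text
time: 8.52
position: [0.5078, 0.3038, 0.0181]
tool_rot: [0.0, 0.026, 1.0, 0.0]
wrist_force: [-0.1, 0.4, 0.6]
finger_gap: 0.144
grip_force: 59.5
```

Call:
{"api": "send_rows", "payload": {"series": [0,0,0,0,0,0.001,1,0,0,0,0,0,0,1]}}

```text
time: 8.78
position: [0.5078, 0.3038, 0.018]
tool_rot: [0.0, 0.026, 1.0, 0.0]
wrist_force: [-2.8, -0.3, 6.1]
finger_gap: 0.142
grip_force: 60.9
```

Call:
{"api": "send_rows", "payload": {"series": [0,0,0,0,0,0.001,1,0,0,0,0,0,0,1]}}

```text
time: 9.02
position: [0.5078, 0.3038, 0.0179]
tool_rot: [-0.0, 0.026, 1.0, 0.001]
wrist_force: [-3.5, -2.2, 13.3]
finger_gap: 0.143
grip_force: 62.0
```

Call:
{"api": "send_rows", "payload": {"series": [0,0,0,0,0,-0.002,1,0,0,0,0,0,0,0.6,0,0,0,0,0,0,0,0,0,0,0,0,0,0,0,0,0,0,0,0,0]}}

```text
time: 9.65
position: [0.5075, 0.3034, 0.0176]
tool_rot: [-0.0, 0.026, 1.0, -0.0]
wrist_force: [-0.3, 0.0, 0.4]
finger_gap: 0.974
grip_force: 0.0
```

Call:
{"api": "send_rows", "payload": {"series": [0,0,0,0,0,-0.03,0,0,0,0,0,0,-0.05,0,0,0,0,0,0,-0.06,0,0,0,0,0,-0.04,-0.04,0,0,0,0,0,-0.06,-0.01,0]}}

```text
time: 10.28
position: [0.5041, 0.2052, 0.2111]
tool_rot: [0.003, 0.024, 1.0, 0.002]
wrist_force: [1.0, -1.2, -0.3]
finger_gap: 1.001
grip_force: 0.0
```

Call:
{"api": "send_rows", "payload": {"series": [0,0,0,0.005,-0.06,0,0,0,0,0,0.005,-0.06,0,0,0,0,0,0.005,-0.06,0,0,0,0,0,0.005,-0.06,0,0,0,0,0,0.005,-0.06,0,0]}}

```text
time: 10.9
position: [0.461, -0.0965, 0.208]
tool_rot: [0.001, 0.026, 1.0, 0.0]
wrist_force: [0.1, -1.4, -0.3]
finger_gap: 0.996
grip_force: 0.0
```

Call:
{"api": "send_rows", "payload": {"series": [0,0,0,0.005,-0.06,0,0,0,0,0,0.005,-0.06,0,0,0,0,0,0,-0.06,0,0,0,0,0,0,-0.03,0,0,0,0,0,0,0,0,0]}}

```text
time: 11.52
position: [0.4392, -0.3067, 0.2077]
tool_rot: [-0.0, 0.029, 1.0, -0.001]
wrist_force: [0.1, 0.8, -0.6]
finger_gap: 1.003
grip_force: 0.0
```

```bash
python3 - <<'E'
from h import *
st()
im,d=read_camera("wrist");P=cloud("wrist",d);np.savez("w1.npz",im=im,d=d,P=P)
cv2.imwrite("pics/w1.png",im[...,::-1])
im,d=read_camera("top");np.savez("top1.npz",im=im,d=d,P=cloud("top",d))
for t in("copper1","grey1"):
    for r in silhouettes("top",t): print(t,round(r["confidence"],2),np.round(r["bbox"]),np.round(np.median(cloud("top",d)[r["mask"]],0),3))
c=cv2.resize(im[180:290,235:345],(600,600),interpolation=cv2.INTER_CUBIC)
w=cv2.imread("pics/w1.png"); cv2.imwrite("pics/w1t.png",np.hstack([cv2.resize(w,(480,360)),cv2.resize(c,(320,320))[:,:,::-1].copy() if 0 else cv2.copyMakeBorder(cv2.resize(c,(320,320))[...,::-1],0,40,0,0,cv2.BORDER_CONSTANT)]))
E
```

```text
t 11.525 p [ 0.4392 -0.3067  0.2077] q [-2.000e-04  2.910e-02  9.996e-01 -8.000e-04] F [ 0.1  0.8 -0.6] gap 1.0027553196224657 grip 0.0
copper1 0.61 [281. 226. 286. 239.] [ 0.563 -0.006  0.049]
copper1 0.57 [214. 134. 229. 153.] [0.763 0.134 0.049]
copper1 0.46 [274. 237. 282. 243.] [0.541 0.003 0.051]
copper1 0.46 [267. 219. 277. 232.] [0.571 0.014 0.049]
copper1 0.46 [237. 182. 341. 285.] [ 0.559 -0.019  0.089]
copper1 0.45 [283. 215. 289. 220.] [ 0.588 -0.011  0.05 ]
copper1 0.3 [404. 228. 442. 286.] [ 0.505 -0.324  0.013]
copper1 0.2 [292. 127. 298. 174.] [ 0.753 -0.036  0.013]
grey1 0.56 [287. 241. 294. 250.] [ 0.53  -0.026  0.051]
grey1 0.55 [296. 218. 303. 226.] [ 0.577 -0.041  0.051]
grey1 0.49 [301. 233. 309. 241.] [ 0.547 -0.053  0.05 ]
grey1 0.45 [290. 231. 298. 236.] [ 0.554 -0.031  0.052]
```

View pics/w1t.png

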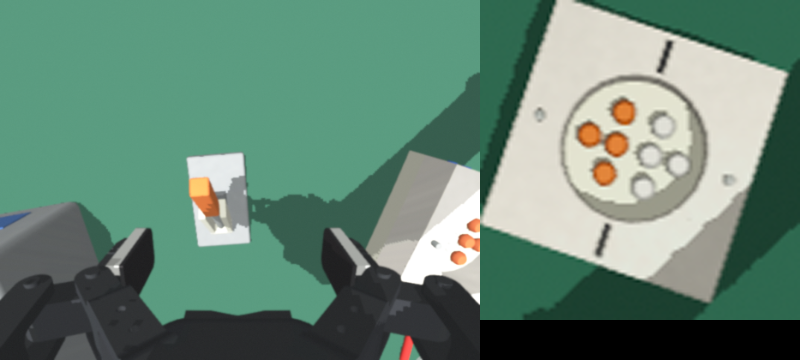

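The wrist view shows the rod handle at (203,190) over the foot at (218,200). The top crop shows the open well with 4 copper beads in the left half and 4 grey beads in the right half. Next I refine the rod pose.

```bash
python3 - <<'E'
from h import *
for n in("w1","top"):
    z=np.load(n+".npz"); im=z["im"].astype(int); P=z["P"]; r,g,b=im[...,0],im[...,1],im[...,2]
    x,y,h=P[...,0],P[...,1],P[...,2]; ok=z["d"]>0
    R0=ok&(abs(x-.49)<.12)&(abs(y+.33)<.07)
    m=(R0&(h>.007)&(h<.018)&(abs(r-g)<30)&(b>g-25)).astype(np.uint8); m=cv2.morphologyEx(m,cv2.MORPH_OPEN,np.ones((3,3)))>0
    q=P[m]; print(n,cv2.minAreaRect(q[:,:2].astype(np.float32)),np.median(q[:,2]))
    o=R0&(r>g+40)&(r>b+50)&(h>.06); q=P[o]; print(len(q))
    # model box fit: points lie on surface of 16x16x75 box, axis dir by yaw, tilt
    from scipy.optimize import least_squares
    def res(p):
        c,s=np.cos(p[3]),np.sin(p[3]); d=np.array([-np.sin(p[4])*c,-np.sin(p[4])*s,np.cos(p[4])]); yv=np.array([-s,c,0]); nv=np.cross(yv,d)
        e=np.abs((q-p[:3])@np.stack([nv,yv,d],1))-[.008,.008,.0375]
        return np.linalg.norm(np.maximum(e,0),axis=1)+np.minimum(e.max(1),0)
    for t0 in(.61,):
        f=least_squares(res,[.456,-.333,.13,0,t0],loss="soft_l1",f_scale=.001,x_scale=[.01,.01,.01,.1,.1]); print("grip(132.5)",f.x.round(4),np.sqrt((f.fun**2).mean()))
E
```

```text
w1 ((0.49784719944000244, -0.3327765464782715), (0.1293523758649826, 0.07512744516134262), 1.5015710592269897) 0.012639713346340065
1122
grip(132.5) [ 0.4527 -0.3343  0.1313  0.0315  0.6111] 0.0004660895161384278
top ((0.4988304078578949, -0.3334408402442932), (0.12900535762310028, 0.07598962634801865), 0.0018822054844349623) 0.012117995122395087
255
grip(132.5) [ 0.4537 -0.3357  0.1308  0.0817  0.5921] 0.0010837455817497435
```

Call:
{"api": "send_rows", "payload": {"series": [0,0,-0.09,0,0,0,0,0,-0.15,0,0,0,0,0,0,-0.15,0,0,0,0,0,0,-0.15,0,0,0,0,0,0,-0.16,0,0,0,0,0]}}

```text
time: 12.35
position: [0.4413, -0.3018, 0.2087]
tool_rot: [0.298, -0.02, 0.954, 0.007]
wrist_force: [0.3, 0.8, 0.0]
finger_gap: 0.999
grip_force: 0.0
```

```bash
cat >> h.py <<'E'
def rodtool(yaw=.0315,t=.61):
    z=np.array([np.sin(t)*np.cos(yaw),np.sin(t)*np.sin(yaw),-np.cos(t)]); y=np.array([-np.sin(yaw),np.cos(yaw),0]); return R.from_matrix(np.stack([np.cross(y,z),y,z],1))
E
python3 - <<'E'
from h import *
print(get_state()["joints"])
to([.4648,-.3339,.1140],rodtool())
E
```

```text
[ 0.01523571 -0.0385915   0.78971599  2.20187631 -0.70837969  0.67044578
  2.92220399]
t 12.35 p [ 0.4413 -0.3018  0.2087] q [ 0.2983 -0.0196  0.9542  0.0067] F [0.3 0.8 0. ] gap 0.9994587494380834 grip 0.0
turn [ 0.0065 -0.004   0.0075] shift [ 0.0359 -0.0329  0.0905]
```

Call:
{"api": "send_rows", "payload": {"series": [0,0,0,0,0,-0.04,0,0,0,-0.184,0,0,0,0,0,0,-0.184,0,0,0,0,0,0,-0.184,0,0,0,0,0,0,-0.184,0,0,0,0]}}

```text
time: 12.98
position: [0.4171, -0.3023, 0.2437]
tool_rot: [0.28, -0.335, 0.895, -0.093]
wrist_force: [0.1, 0.2, -0.3]
finger_gap: 1.0
grip_force: 0.0
```

```bash
python3 - <<'E'
from h import *
print(get_state()["joints"])
st()
E
```

```text
[-0.51739995 -0.42457359  1.10667455  2.18358448  0.02134693  0.66955237
  2.91987158]
t 12.975 p [ 0.4171 -0.3023  0.2437] q [ 0.28   -0.3351  0.8948 -0.0931] F [ 0.1  0.2 -0.3] gap 0.9998695823862802 grip 0.0
```

Call:
{"api": "send_rows", "payload": {"series": [0,0,0.185,0,0,0,0,0,0,0.185,0,0,0,0,0,0,0.185,0,0,0,0,0,0,0.185,0,0,0,0,0,0,0.185,0,0,0,0]}}

```text
time: 13.6
position: [0.4173, -0.302, 0.2442]
tool_rot: [0.292, 0.105, 0.95, 0.043]
wrist_force: [0.1, 0.6, -0.2]
finger_gap: 1.0
grip_force: 0.0
```

Call:
{"api": "send_rows", "payload": {"series": [0,0,0.185,0,0,0,0,0,0,0.185,0,0,0,0,0,0,0.185,0,0,0,0,0,0,0.185,0,0,0,0,0,0,0.185,0,0,0,0]}}

```text
time: 14.22
position: [0.4172, -0.3021, 0.2443]
tool_rot: [0.242, 0.517, 0.803, 0.169]
wrist_force: [-0.2, -0.8, -0.3]
finger_gap: 1.003
grip_force: 0.0
```

```bash
python3 - <<'E'
from h import *
print(get_state()["joints"])
to([.4648,-.3339,.1140],rodtool()*R.from_euler("z",np.pi))
E
```

```text
[-0.05858483 -0.17334362  0.8305716   2.18015588 -0.47129051  0.71162197
  1.52072849]
t 14.225 p [ 0.4172 -0.3021  0.2443] q [0.2422 0.5175 0.8032 0.1688] F [-0.2 -0.8 -0.3] gap 1.002677486578128 grip 0.0
turn [-0.0122  0.0043  1.9645] shift [-0.0365  0.0333  0.1334]
```

Call:
{"api": "send_rows", "payload": {"series": [0,0,0.185,0,0,0,0,0,0,0.185,0,0,0,0,0,0,0.185,0,0,0,0,0,0,0.185,0,0,0,0,0,0,0.185,0,0,0,0]}}

```text
time: 14.85
position: [0.4172, -0.3021, 0.2443]
tool_rot: [0.142, 0.821, 0.488, 0.259]
wrist_force: [-0.7, 0.2, 0.4]
finger_gap: 1.0
grip_force: 0.0
```

Call:
{"api": "send_rows", "payload": {"series": [0,0,0.185,0,0,0,0,0,0,0.185,0,0,0,0,0,0,0.185,0,0,0,0,0,0,0.185,0,0,0,0,0,0,0.185,0,0,0,0]}}

```text
time: 15.48
position: [0.4172, -0.302, 0.2444]
tool_rot: [0.011, 0.953, 0.07, 0.295]
wrist_force: [0.9, -0.2, -0.2]
finger_gap: 1.0
grip_force: 0.0
```

Call:
{"api": "send_rows", "payload": {"series": [0,0,0.115,0,0,0,0,0,0,0,-0.018,0.016,0,0,0,0,0,-0.018,0.017,0,0,0,0,0,0,0,0.04,0,0,0,0,0,0,0,0]}}

```text
time: 16.1
position: [0.411, -0.3338, 0.1885]
tool_rot: [-0.007, 0.956, 0.018, 0.293]
wrist_force: [-0.1, -0.2, 0.6]
finger_gap: 0.999
grip_force: 0.0
```

```bash
python3 - <<'E'
from h import *
print(get_state()["joints"])
to([.4648,-.3339,.1140],rodtool()*R.from_euler("z",np.pi))
E
```

```text
[ 0.24912209  0.03261738  0.68811801  2.20011255 -0.80984599  0.72837148
 -0.02905754]
t 16.1 p [ 0.411  -0.3338  0.1885] q [-0.0067  0.9559  0.0183  0.2929] F [-0.1 -0.2  0.6] gap 0.9994252627889264 grip 0.0
turn [-0.0059  0.0153  0.005 ] shift [0.0014 0.0018 0.0919]
```

Call:
{"api": "send_rows", "payload": {"series": [-0.006,0.015,0.005,0,0,0,0,0,0,0,0.0014,0.0018,0.03,0,0,0,0,0,0,0.035,0,0,0,0,0,0,0.02,0,0,0,0,0,0,0.007,0], "squeeze": 100}}

```text
time: 16.73
position: [0.4652, -0.3373, 0.1169]
tool_rot: [-0.002, 0.953, 0.014, 0.303]
wrist_force: [-0.0, -0.2, 0.2]
finger_gap: 1.002
grip_force: 0.0
```

```bash
python3 - <<'E'
from h import *
to([.4648,-.3339,.1140],rodtool()*R.from_euler("z",np.pi))
E
```

```text
t 16.725 p [ 0.4652 -0.3373  0.1169] q [-0.0024  0.953   0.0138  0.3025] F [-0.  -0.2  0.2] gap 1.0021389468990085 grip 0.0
turn [ 0.0051 -0.0047 -0.0009] shift [-0.0019 -0.0034  0.0022]
```

Call:
{"api": "send_rows", "payload": {"series": [0,0,0,0,0,0,0,0,0,0,-0.001,-0.002,0.001,0,0,0,0,0,0,0,0]}}

```text
time: 17.1
position: [0.4644, -0.3359, 0.116]
tool_rot: [-0.002, 0.953, 0.013, 0.303]
wrist_force: [0.6, -0.1, 0.4]
finger_gap: 1.003
grip_force: 0.0
```

Call:
{"api": "send_rows", "payload": {"series": [0,0,0,0,0,0,1,0,0,0,0,0,0,1,0,0,0,0,0,0,1,0,0,0,0,0,0,1,0,0,0,0,0,0,1]}}

```text
time: 17.73
position: [0.4644, -0.3359, 0.1153]
tool_rot: [-0.002, 0.953, 0.013, 0.302]
wrist_force: [-1.5, 0.6, 2.7]
finger_gap: 0.172
grip_force: 97.4
```

Call:
{"api": "send_rows", "payload": {"series": [0,0,0,0,0,0,1]}}

```text
time: 17.85
position: [0.4644, -0.3359, 0.1153]
tool_rot: [-0.002, 0.953, 0.013, 0.302]
wrist_force: [-1.6, 0.4, 2.3]
finger_gap: 0.166
grip_force: 97.4
```

```bash
python3 - <<'E'
from h import *
to([.4648,-.3339,.1140],rodtool()*R.from_euler("z",np.pi))
im,d=read_camera("wrist");cv2.imwrite("pics/w2.png",im[...,::-1])
im,d=read_camera("side");cv2.imwrite("pics/s2.png",cv2.resize(im[220:360,250:430],(720,560),interpolation=cv2.INTER_CUBIC)[...,::-1])
E
```

```text
t 17.85 p [ 0.4644 -0.3359  0.1153] q [-0.0022  0.9531  0.0134  0.3022] F [-1.6  0.4  2.3] gap 0.16564672036061043 grip 97.38650679588318
turn [ 0.0058 -0.0041 -0.0016] shift [-0.0004 -0.002   0.0013]
```

View pics/s2.png

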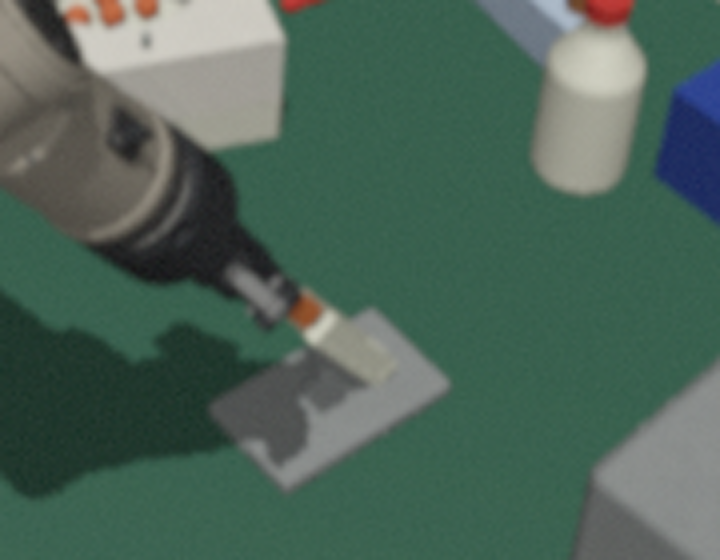

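The crop shows the gripper closed on the orange handle at (305,305), with the shaft in the trough at (350,350). I lift it out square to the trough, then bring it upright.

Call:
{"api": "send_rows", "payload": {"series": [0,0,0,0.005,0,0,1,0,0,0,0.012,0,0,1,0,0,0,0.02,0,0,1,0,0,0,0.025,0,-0.01,1,0,0,0,0.025,0,-0.03,1]}}

```text
time: 18.58
position: [0.5131, -0.3322, 0.1969]
tool_rot: [-0.004, 0.954, 0.014, 0.3]
wrist_force: [0.6, -0.4, -1.0]
finger_gap: 0.166
grip_force: 97.5
```

Call:
{"api": "send_rows", "payload": {"series": [0,0,0,0.025,0,-0.04,1,0,0.1,0,0,0,0,1,0,0.17,0,0,0,0,1,0,0.17,0,0,0,0,1,0,0.15,0,0,0,0,1]}}

```text
time: 19.2
position: [0.5085, -0.3307, 0.2131]
tool_rot: [-0.013, 0.916, 0.018, 0.4]
wrist_force: [0.7, -0.1, -1.2]
finger_gap: 0.171
grip_force: 97.6
```

```bash
python3 - <<'E'
from h import *
print(get_state()["joints"])
to([.569,-.021,.25],down(-90+1.8))
E
```

```text
[ 0.63770504  0.11931764  0.23346985  2.17934665 -1.24503518  0.68950293
  0.2860688 ]
t 19.2 p [ 0.5085 -0.3307  0.2131] q [-0.0133  0.9164  0.0178  0.3996] F [ 0.7 -0.1 -1.2] gap 0.17139783426699878 grip 97.60800361633301
turn [-0.0145 -0.8226  0.007 ] shift [ 0.0702 -0.3076 -0.0369]
```

Call:
{"api": "send_rows", "payload": {"series": [0,-0.164,0,0,0,0,1,0,-0.164,0,0,0,0,1,0,-0.164,0,0,0,0,1,0,-0.164,0,0,0,0,1,-0.014,-0.164,0.007,0,0,0,1]}}

```text
time: 19.82
position: [0.5096, -0.3261, 0.2128]
tool_rot: [-0.006, 0.999, 0.023, 0.047]
wrist_force: [0.6, 0.1, -1.2]
finger_gap: 0.173
grip_force: 97.6
```

```bash
python3 - <<'E'
from h import *
print(get_state()["joints"])
to([.569,-.021,.25],down(-90+1.8))
E
```

```text
[ 0.3082644   0.27731622  0.27859804  1.7087842  -0.1556538   1.09972164
 -0.88541629]
t 19.825 p [ 0.5096 -0.3261  0.2128] q [-0.0064  0.9986  0.0225  0.0469] F [ 0.6  0.1 -1.2] gap 0.1730031984210677 grip 97.61451601982117
turn [-0.0113 -0.094   0.0137] shift [ 0.0689 -0.3031 -0.0372]
```

Call:
{"api": "send_rows", "payload": {"series": [0,0,0,0,0,-0.04,1,-0.011,-0.094,0.014,0,0,0,1,0,0,0,0.01,-0.045,0,1,0,0,0,0.012,-0.054,0,1,0,0,0,0.012,-0.054,0,1]}}

```text
time: 20.45
position: [0.5349, -0.1701, 0.2519]
tool_rot: [-0.001, 1.0, 0.016, 0.002]
wrist_force: [0.7, 0.3, -1.3]
finger_gap: 0.167
grip_force: 97.9
```

Call:
{"api": "send_rows", "payload": {"series": [0,0,0,0.012,-0.054,0,1,0,0,0,0.012,-0.054,0,1,0,0,0,0.01,-0.03,0,1,0,0,0,0,-0.012,0,1,0,0,0,0,0,0,1]}}

```text
time: 21.08
position: [0.5632, -0.0213, 0.2525]
tool_rot: [-0.001, 1.0, 0.017, 0.002]
wrist_force: [0.5, -0.5, -0.8]
finger_gap: 0.172
grip_force: 97.9
```

```bash
python3 - <<'E'
from h import *
print(get_state()["joints"])
to([.569,-.021,.25],down(-90+1.8))
im,d=read_camera("side"); im2,_=read_camera("wrist")
cv2.imwrite("pics/s3.png",np.hstack([cv2.resize(im[130:270,200:360],(457,400)),cv2.resize(im2,(343,400))])[...,::-1])
E
```

```text
[-0.1292113   0.20994548  0.10942323  1.68890238 -0.02624356  1.24074185
 -1.55138074]
t 21.075 p [ 0.5632 -0.0213  0.2525] q [-0.001   0.9999  0.0166  0.0017] F [ 0.5 -0.5 -0.8] gap 0.17202189162785875 grip 97.89963841438293
turn [-0.002  -0.0033  0.0017] shift [ 0.0058 -0.0001  0.0025]
```

View pics/s3.png

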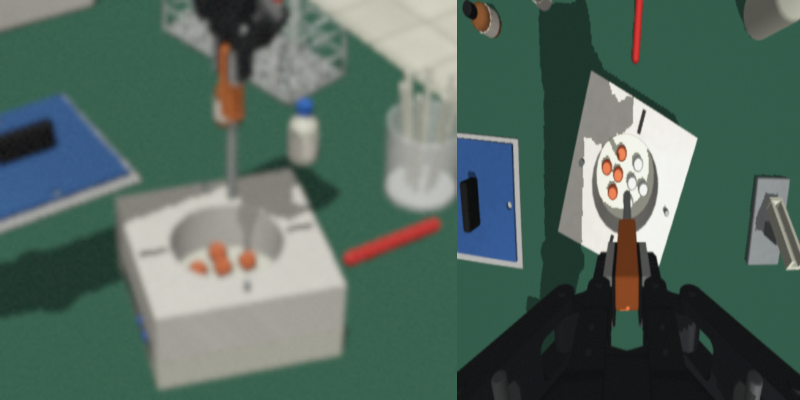

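The side crop shows the rod upright over the well, with its tip near (232,195). The wrist view shows four copper beads left of (625,175) and the grey beads right of it. One check of bead positions from the wrist camera comes next.

```bash
cat >> h.py <<'E'
def beads(c):
    im,d=read_camera(c);P=cloud(c,d); out=[]
    for t in("copper1","grey1"):
        for r in silhouettes(c,t):
            m=r["mask"]&(d>0); q=P[m]
            if len(q)<8: continue
            p=np.median(q,0)
            if abs(p[0]-.558)<.06 and abs(p[1]+.018)<.06 and .035<p[2]<.075:
                q=q[abs(q[:,2]-np.percentile(q[:,2],90))<.004]; out.append((t[:6],q.mean(0).round(3),round(r["confidence"],2))); print(*out[-1],len(q))
    return im,d,P
E
python3 - <<'E'
from h import *
im,d,P=beads("wrist")
m=(d>0)&(abs(P[...,2]-.09)<.006)&(abs(P[...,0]-.557)<.15)&(abs(P[...,1]+.017)<.15)
print(cv2.minAreaRect(P[m][:,:2].astype(np.float32)))
z=np.load("top1.npz");P=z["P"];m=(z["d"]>0)&(abs(P[...,2]-.09)<.004)&(abs(P[...,0]-.557)<.15)&(abs(P[...,1]+.017)<.15)
print(cv2.minAreaRect(P[m][:,:2].astype(np.float32)))
E
```

```text
copper [0.54  0.003 0.051] 0.77 181
copper [ 0.587 -0.013  0.051] 0.73 198
copper [ 0.562 -0.007  0.051] 0.66 187
copper [0.57  0.014 0.051] 0.52 191
grey1 [ 0.546 -0.054  0.051] 0.75 178
grey1 [ 0.576 -0.043  0.051] 0.51 192
grey1 [ 0.553 -0.033  0.051] 0.49 184
grey1 [ 0.529 -0.034  0.05 ] 0.41 33
((0.5570748448371887, -0.019928976893424988), (0.18117208778858185, 0.18098533153533936), 70.3686294555664)
((0.5585657358169556, -0.01882670819759369), (0.17855624854564667, 0.18067021667957306), 70.24602508544922)
```

Call:
{"api": "send_rows", "payload": {"series": [0,0,0,0.0067,0.003,0,1,0,0,0,0,0,0.02,1,0,0,0,0,0,0.025,1,0,0,0,0,0,0.01,1,0,0,0,0,0,0,1]}}

```text
time: 21.95
position: [0.5704, -0.0242, 0.1974]
tool_rot: [-0.001, 1.0, 0.016, 0.002]
wrist_force: [0.3, -0.7, 0.6]
finger_gap: 0.17
grip_force: 97.9
```

Call:
{"api": "send_rows", "payload": {"series": [0,0,0,0,0,0.01,1,0,0,0,0,0,0.01,1,0,0,0,0,0,0.01,1,0,0,0,0,0,0.005,1,0,0,0,0,0,0,1]}}

```text
time: 22.58
position: [0.5704, -0.0238, 0.1623]
tool_rot: [-0.001, 1.0, 0.016, 0.002]
wrist_force: [-0.4, -0.6, -0.5]
finger_gap: 0.171
grip_force: 97.9
```

Call:
{"api": "send_rows", "payload": {"series": [0,0,0,0,0,0.004,1,0,0,0,0,0,0.004,1,0,0,0,0,0,0,1]}}

```text
time: 22.95
position: [0.5704, -0.0238, 0.1545]
tool_rot: [-0.001, 1.0, 0.016, 0.002]
wrist_force: [0.3, 0.6, -0.8]
finger_gap: 0.17
grip_force: 97.9
```

Call:
{"api": "send_rows", "payload": {"series": [0,0,0,0,0,0.002,1,0,0,0,0,0,0.001,1,0,0,0,0,0,0,1]}}

```text
time: 23.32
position: [0.5707, -0.0237, 0.1518]
tool_rot: [-0.001, 1.0, 0.016, 0.002]
wrist_force: [0.4, 0.5, -0.7]
finger_gap: 0.171
grip_force: 97.9
```

Call:
{"api": "send_rows", "payload": {"series": [0,0,0,0,0,0.001,1,0,0,0,0,0,0.001,1,0,0,0,0,0,0,1]}}

```text
time: 23.7
position: [0.5707, -0.0238, 0.1497]
tool_rot: [-0.001, 1.0, 0.016, 0.002]
wrist_force: [-0.4, -0.2, -0.5]
finger_gap: 0.167
grip_force: 97.9
```

Call:
{"api": "send_rows", "payload": {"series": [0,0,0,0,0,0.001,1,0,0,0,0,0,0,1]}}

```text
time: 23.95
position: [0.5707, -0.0237, 0.1488]
tool_rot: [-0.001, 1.0, 0.016, 0.002]
wrist_force: [-0.1, 0.3, -0.2]
finger_gap: 0.17
grip_force: 97.9
```

Call:
{"api": "send_rows", "payload": {"series": [0,0,0,0,0,0.001,1,0,0,0,0,0,0,1]}}

```text
time: 24.2
position: [0.571, -0.0237, 0.1482]
tool_rot: [-0.001, 1.0, 0.016, 0.002]
wrist_force: [-0.1, 0.6, 1.2]
finger_gap: 0.169
grip_force: 98.2
```

Call:
{"api": "send_rows", "payload": {"series": [0,0,0,0,0,0.001,1,0,0,0,0,0,0,1]}}

```text
time: 24.45
position: [0.5713, -0.0238, 0.1481]
tool_rot: [-0.001, 1.0, 0.016, 0.003]
wrist_force: [-0.4, 0.6, 6.2]
finger_gap: 0.171
grip_force: 98.9
```

```bash
cat > stir.py <<'E'
from h import *
def stir(rel0,seq,C=(.5575,-.019)):
    "seq of (r, deg) waypoints about C -> tool x,y increments in mm, 5 per line"
    Rt=rot(get_state()["tool_rot"]).as_matrix()[:2,:2]; w=[np.array(rel0)]+[r*np.array([np.cos(np.radians(a)),np.sin(np.radians(a))]) for r,a in seq]
    tp=np.round(np.array([Rt.T@(x-w[0]) for x in w])*1e3); i=np.diff(tp,axis=0).astype(int)
    for k in range(0,len(i),5): print(i[k:k+5].tolist())
E
python3 - <<'E'
from stir import *
s=st(); seq=[(.014,-20+60*k) for k in range(1,7)]+[(.024,-20+38*k) for k in range(1,11)]+[(.031,25),(.038,47)]+[(.038,47+22.5*k) for k in range(1,18)]
stir(np.array(s["position"][:2])-[.5575,-.019],seq)
E
```

```text
t 24.45 p [ 0.5713 -0.0238  0.1481] q [-0.0013  0.9999  0.0162  0.0027] F [-0.4  0.6  6.2] gap 0.17110299029220288 grip 98.91158938407898
[[-3, -14], [-13, -5], [-11, 9], [2, 13], [13, 6]]
[[11, -9], [10, -12], [-9, -13], [-15, -4], [-14, 5]]
[[-8, 14], [2, 15], [11, 11], [15, 2], [14, -8]]
[[5, -14], [5, -13], [-2, -15], [-12, -8], [-15, -3]]
[[-14, 3], [-13, 8], [-8, 12], [-3, 15], [3, 14]]
[[9, 13], [12, 8], [14, 3], [15, -3], [12, -8]]
[[8, -13], [3, -14], [-3, -15], [-8, -12], [-12, -8]]
```

Call:
{"api": "send_rows", "payload": {"series": [0,0,0,0,0,-0.004,1], "squeeze": 115}}

```text
time: 24.58
position: [0.5706, -0.0237, 0.1507]
tool_rot: [-0.001, 1.0, 0.016, 0.002]
wrist_force: [0.2, -0.1, 0.2]
finger_gap: 0.166
grip_force: 112.1
```

Call:
{"api": "send_rows", "payload": {"series": [0,0,0,-0.003,-0.014,0,1,0,0,0,-0.013,-0.005,0,1,0,0,0,-0.011,0.009,0,1,0,0,0,0.002,0.013,0,1,0,0,0,0.013,0.006,0,1]}}

```text
time: 25.2
position: [0.5591, -0.0356, 0.151]
tool_rot: [-0.001, 1.0, 0.015, 0.002]
wrist_force: [-0.1, 0.4, -0.6]
finger_gap: 0.168
grip_force: 112.2
```

Call:
{"api": "send_rows", "payload": {"series": [0,0,0,0.011,-0.009,0,1,0,0,0,0.01,-0.012,0,1,0,0,0,-0.009,-0.013,0,1,0,0,0,-0.015,-0.004,0,1,0,0,0,-0.014,0.005,0,1]}}

```text
time: 25.82
position: [0.5404, 0.0001, 0.1513]
tool_rot: [-0.001, 1.0, 0.017, 0.003]
wrist_force: [0.6, -0.1, -1.0]
finger_gap: 0.169
grip_force: 112.2
```

Call:
{"api": "send_rows", "payload": {"series": [0,0,0,-0.008,0.014,0,1,0,0,0,0.002,0.015,0,1,0,0,0,0.011,0.011,0,1,0,0,0,0.015,0.002,0,1,0,0,0,0.014,-0.008,0,1]}}

```text
time: 26.45
position: [0.5759, -0.0355, 0.1503]
tool_rot: [-0.0, 1.0, 0.015, 0.0]
wrist_force: [-1.2, 0.6, -1.1]
finger_gap: 0.165
grip_force: 112.5
```

Call:
{"api": "send_rows", "payload": {"series": [0,0,0,0.005,-0.014,0,1,0,0,0,0.005,-0.013,0,1,0,0,0,-0.002,-0.015,0,1,0,0,0,-0.012,-0.008,0,1,0,0,0,-0.015,-0.003,0,1]}}

```text
time: 27.08
position: [0.5575, 0.0195, 0.1515]
tool_rot: [-0.0, 1.0, 0.018, 0.005]
wrist_force: [5.6, -7.0, -0.7]
finger_gap: 0.164
grip_force: 112.9
```

Call:
{"api": "send_rows", "payload": {"series": [0,0,0,-0.014,0.003,0,1,0,0,0,-0.013,0.008,0,1,0,0,0,-0.008,0.012,0,1,0,0,0,-0.003,0.015,0,1,0,0,0,0.003,0.014,0,1]}}

```text
time: 27.7
position: [0.5239, -0.0324, 0.1512]
tool_rot: [-0.003, 1.0, 0.016, 0.004]
wrist_force: [5.2, 5.8, -1.2]
finger_gap: 0.169
grip_force: 113.1
```

Call:
{"api": "send_rows", "payload": {"series": [0,0,0,0.009,0.013,0,1,0,0,0,0.012,0.008,0,1,0,0,0,0.014,0.003,0,1,0,0,0,0.015,-0.003,0,1,0,0,0,0.012,-0.008,0,1]}}

```text
time: 28.32
position: [0.5846, -0.0457, 0.1501]
tool_rot: [-0.001, 1.0, 0.016, 0.001]
wrist_force: [-0.2, -0.3, -0.1]
finger_gap: 0.168
grip_force: 113.5
```

Call:
{"api": "send_rows", "payload": {"series": [0,0,0,0.008,-0.013,0,1,0,0,0,0.003,-0.014,0,1,0,0,0,-0.003,-0.015,0,1,0,0,0,-0.008,-0.012,0,1,0,0,0,-0.012,-0.008,0,1]}}

```text
time: 28.95
position: [0.5704, 0.0182, 0.1513]
tool_rot: [-0.002, 1.0, 0.017, 0.003]
wrist_force: [-0.1, 0.1, -0.2]
finger_gap: 0.164
grip_force: 113.7
```

```bash
python3 - <<'E'
from h import *
st()
im,d,P=beads("wrist"); im2,d2,P=beads("top")
cv2.imwrite("pics/b1.png",np.hstack([cv2.resize(im[100:300,120:400],(448,320),interpolation=cv2.INTER_CUBIC),cv2.resize(im2[180:290,235:345],(320,320),interpolation=cv2.INTER_CUBIC)])[...,::-1])
E
```

```text
t 28.95 p [0.5704 0.0182 0.1513] q [-0.0018  0.9998  0.017   0.003 ] F [-0.1  0.1 -0.2] gap 0.16404121703261704 grip 113.66435408592224
copper [0.558 0.007 0.051] 0.67 278
copper [ 0.52  -0.045  0.051] 0.58 294
copper [0.55  0.029 0.051] 0.53 138
grey1 [ 0.575 -0.06   0.051] 0.9 342
grey1 [ 0.597 -0.01   0.051] 0.66 271
grey1 [ 0.544 -0.062  0.051] 0.57 311
grey1 [ 0.548 -0.061  0.052] 0.39 32
```

View pics/b1.png

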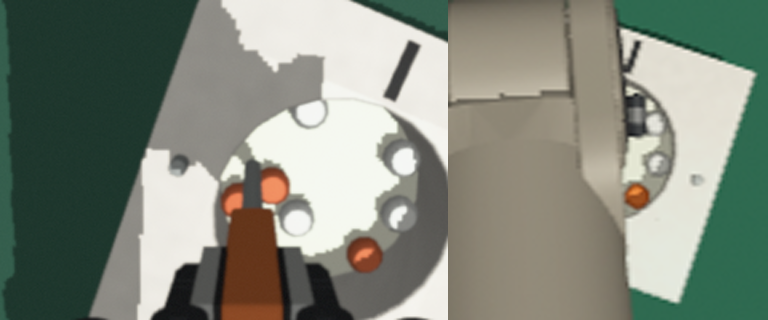

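The wrist crop shows beads already mixed, with a copper bead at (365,255) in the right half and a grey bead at (310,110) on the left. I stir one more round so that every bead has surely moved.

```bash
python3 - <<'E'
from stir import *
s=st(); a=71; seq=[(.038,a+22.5*k) for k in range(1,17)]+[(.030,a+380),(.025,a+410)]+[(.025,a+410+36*k) for k in range(1,8)]+[(.014,a+690),(.003,0),(.018,a+180)]+[(.028,a+180+30),(.038,a+180)]
stir(np.array(s["position"][:2])-[.5575,-.019],seq)
E
```

```text
t 29.25 p [0.5708 0.0157 0.1512] q [-0.0012  0.9999  0.0158  0.0026] F [ 0.6 -0.1  0.3] gap 0.16796074787676712 grip 113.67826581001282
[[-16, -4], [-14, 4], [-12, 8], [-8, 13], [-2, 14]]
[[3, 15], [9, 12], [12, 8], [15, 2], [14, -3]]
[[12, -9], [8, -12], [3, -15], [-4, -14], [-8, -12]]
[[-13, -8], [-13, 5], [-13, 8], [-10, 12], [-2, 15]]
[[8, 14], [14, 6], [15, -3], [10, -11], [2, -16]]
[[-14, -4], [-7, 9], [-10, 17], [11, 11], [-18, 8]]
```

Call:
{"api": "send_rows", "payload": {"series": [0,0,0,-0.016,-0.004,0,1,0,0,0,-0.014,0.004,0,1,0,0,0,-0.012,0.008,0,1,0,0,0,-0.008,0.013,0,1,0,0,0,-0.002,0.014,0,1]}}

```text
time: 29.88
position: [0.5191, -0.0207, 0.1511]
tool_rot: [-0.002, 1.0, 0.016, 0.002]
wrist_force: [-0.1, 0.8, -0.4]
finger_gap: 0.164
grip_force: 113.8
```

Call:
{"api": "send_rows", "payload": {"series": [0,0,0,0.003,0.015,0,1,0,0,0,0.009,0.012,0,1,0,0,0,0.012,0.008,0,1,0,0,0,0.015,0.002,0,1,0,0,0,0.014,-0.003,0,1]}}

```text
time: 30.5
position: [0.5719, -0.0518, 0.1495]
tool_rot: [-0.002, 1.0, 0.016, -0.002]
wrist_force: [-6.1, 3.3, 2.5]
finger_gap: 0.167
grip_force: 114.2
```

Call:
{"api": "send_rows", "payload": {"series": [0,0,0,0.012,-0.009,0,1,0,0,0,0.008,-0.012,0,1,0,0,0,0.003,-0.015,0,1,0,0,0,-0.004,-0.014,0,1,0,0,0,-0.008,-0.012,0,1]}}

```text
time: 31.12
position: [0.5809, 0.0084, 0.1505]
tool_rot: [0.0, 1.0, 0.016, 0.0]
wrist_force: [-1.4, -0.4, -0.3]
finger_gap: 0.164
grip_force: 113.9
```

Call:
{"api": "send_rows", "payload": {"series": [0,0,0,-0.013,-0.008,0,1,0,0,0,-0.013,0.005,0,1,0,0,0,-0.013,0.008,0,1,0,0,0,-0.01,0.012,0,1,0,0,0,-0.002,0.015,0,1]}}

```text
time: 31.75
position: [0.5321, -0.0256, 0.1509]
tool_rot: [-0.001, 1.0, 0.016, 0.002]
wrist_force: [0.3, 0.4, -0.4]
finger_gap: 0.165
grip_force: 113.9
```

Call:
{"api": "send_rows", "payload": {"series": [0,0,0,0.008,0.014,0,1,0,0,0,0.014,0.006,0,1,0,0,0,0.015,-0.003,0,1,0,0,0,0.01,-0.011,0,1,0,0,0,0.002,-0.016,0,1]}}

```text
time: 32.38
position: [0.5821, -0.0113, 0.1506]
tool_rot: [-0.001, 1.0, 0.016, 0.002]
wrist_force: [-0.5, 0.4, -0.4]
finger_gap: 0.165
grip_force: 113.9
```

Call:
{"api": "send_rows", "payload": {"series": [0,0,0,-0.014,-0.004,0,1,0,0,0,-0.007,0.009,0,1,0,0,0,0,0,0,1]}}

```text
time: 32.75
position: [0.5594, -0.0201, 0.1511]
tool_rot: [-0.001, 1.0, 0.015, 0.002]
wrist_force: [-0.1, -0.1, -0.9]
finger_gap: 0.166
grip_force: 113.9
```

Call:
{"api": "send_rows", "payload": {"series": [0,0,0,0,0,-0.02,1,0,0,0,0,0,-0.03,1,0,0,0,0,0,-0.03,1,0,0,0,0,0,-0.02,1,0,0,0,0,0,0,1]}}

```text
time: 33.38
position: [0.5613, -0.0191, 0.2526]
tool_rot: [-0.001, 1.0, 0.016, 0.004]
wrist_force: [0.7, 0.8, -1.6]
finger_gap: 0.166
grip_force: 113.9
```

```bash
python3 - <<'E'
from h import *
st()
im,d,P=beads("wrist"); im2,d2=read_camera("side")
cv2.imwrite("pics/b2.png",np.hstack([cv2.resize(im[60:320,80:400],(480,390),interpolation=cv2.INTER_CUBIC),cv2.resize(im2[170:270,220:300],(312,390),interpolation=cv2.INTER_CUBIC)])[...,::-1])
E
```

```text
t 33.375 p [ 0.5613 -0.0191  0.2526] q [-0.0013  0.9999  0.0156  0.0042] F [ 0.7  0.8 -1.6] gap 0.1660865415702689 grip 113.8707947731018
copper [0.534 0.02  0.05 ] 0.8 175
copper [ 0.545 -0.02   0.05 ] 0.68 96
copper [ 0.538 -0.061  0.05 ] 0.58 175
grey1 [0.594 0.003 0.05 ] 0.8 200
grey1 [ 0.594 -0.047  0.05 ] 0.66 181
grey1 [ 0.568 -0.062  0.05 ] 0.59 186
grey1 [ 0.598 -0.016  0.05 ] 0.47 199
```

View pics/b2.png

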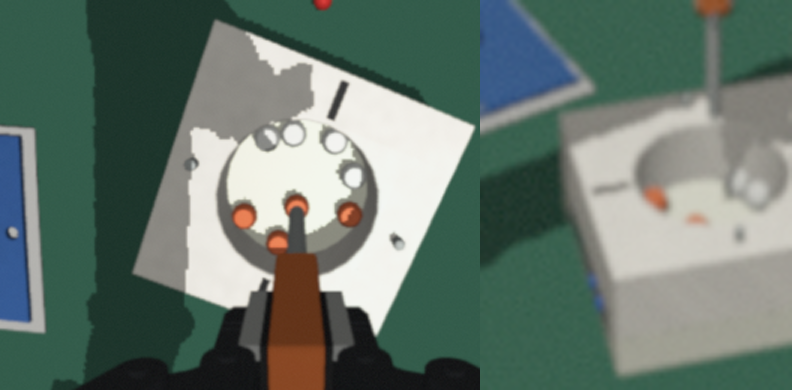

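The wrist crop shows copper at (243,217) and grey at (267,138) in the left half, and copper at (349,215) with greys at (335,142) and (353,177) in the right half. Fits give side margins over 25 mm, every bead has moved at least 18 mm, and none has left the well, so the rod goes back.

Call:
{"api": "send_rows", "payload": {"series": [0,0,0,-0.005,0.03,0,1,0,0,0,-0.008,0.05,0,1,0,0,0,-0.008,0.055,0,1,0,0,0,-0.008,0.055,0,1,0,0,0,-0.008,0.055,0,1]}}

```text
time: 34.2
position: [0.5303, -0.2658, 0.2489]
tool_rot: [-0.002, 1.0, 0.016, 0.001]
wrist_force: [-0.2, -0.8, -0.0]
finger_gap: 0.162
grip_force: 113.9
```

Call:
{"api": "send_rows", "payload": {"series": [0,0,0,-0.008,0.045,0,1,0,0,0,0,0.025,0,1,0,0.1,0,0,0,0,1,0,0.15,0,0,0,0,1,0,0.15,0,0,0,0,1]}}

```text
time: 34.83
position: [0.5251, -0.3347, 0.249]
tool_rot: [-0.004, 0.979, 0.015, 0.202]
wrist_force: [-0.2, -0.3, -1.5]
finger_gap: 0.167
grip_force: 113.9
```

Call:
{"api": "send_rows", "payload": {"series": [0,0.15,0,0,0,0,1,0,0.06,0,0,0,0,1,0,0,0,0,0,0,1]}}

```text
time: 35.2
position: [0.5231, -0.3346, 0.2477]
tool_rot: [-0.007, 0.954, 0.014, 0.301]
wrist_force: [0.2, -0.7, -0.5]
finger_gap: 0.166
grip_force: 113.9
```

```bash
cat >> h.py <<'E'
HR=rot([-.0022,.9531,.0134,.3022]); HP=np.array([.4644,-.3359,.1153])
E
python3 - <<'E'
from h import *
print(get_state()["joints"])
to(HP,HR)
E
```

```text
[ 0.47835966  0.08879934  0.27307976  1.99510211 -0.696994    0.72552515
 -0.34331271]
t 35.2 p [ 0.5231 -0.3346  0.2477] q [-0.0069  0.9536  0.0135  0.3006] F [ 0.2 -0.7 -0.5] gap 0.16634721769331523 grip 113.87473583221436
turn [-0.0091  0.0032 -0.0026] shift [-0.1243 -0.0008  0.0744]
```

Call:
{"api": "send_rows", "payload": {"series": [-0.009,0.003,-0.003,0,0,0.02,1,0,0,0,-0.01,0,0.035,1,0,0,0,-0.025,0,0.017,1,0,0,0,-0.025,0,0,1,0,0,0,0,0,0,1]}}

```text
time: 35.83
position: [0.5173, -0.3349, 0.1545]
tool_rot: [-0.002, 0.953, 0.015, 0.302]
wrist_force: [0.2, -0.1, -1.2]
finger_gap: 0.169
grip_force: 113.9
```

```bash
python3 - <<'E'
from h import *
s=st(); im,d=read_camera("wrist"); P=cloud("wrist",d)
T=rot(s["tool_rot"]).inv().apply(P.reshape(-1,3)-s["position"]).reshape(P.shape)
m=(d>0)&(abs(T[...,0])<.015)&(abs(T[...,1])<.015)&(T[...,2]>.03)&(T[...,2]<.115)
q=T[m]; print(len(q))
for a in np.arange(.03,.115,.012):
    k=q[(q[:,2]>=a)&(q[:,2]<a+.012)]
    if len(k): print(round(a,3),len(k),np.median(k,0).round(4))
print(q[:,2].max()); to(HP,HR)
E
```

```text
t 35.825 p [ 0.5173 -0.3349  0.1545] q [-0.0023  0.9531  0.0146  0.3021] F [ 0.2 -0.1 -1.2] gap 0.1690426066366176 grip 113.87621283531189
341
0.03 70 [0.006  0.0013 0.036 ]
0.042 67 [0.0058 0.0016 0.047 ]
0.054 57 [0.006  0.0017 0.0603]
0.066 47 [0.0062 0.001  0.0718]
0.078 45 [0.0063 0.0018 0.0834]
0.09 35 [0.0064 0.0018 0.096 ]
0.102 20 [0.0066 0.0019 0.1048]
0.1089700426029536
t 35.875 p [ 0.5188 -0.3352  0.1562] q [-0.0017  0.9527  0.0152  0.3034] F [ 0.7  0.6 -0.8] gap 0.1669339545055192 grip 113.87621998786926
turn [-0.0001 -0.0024  0.0038] shift [-0.068  -0.0009  0.0021]
```

Call:
{"api": "send_rows", "payload": {"series": [0,-0.002,0.003,-0.015,-0.001,0,1,0,0,0,-0.015,0,0,1,0,0,0,-0.012,0,0,1,0,0,0,-0.01,0,0,1,0,0,0,0,0,0,1]}}

```text
time: 36.5
position: [0.476, -0.3359, 0.1266]
tool_rot: [-0.002, 0.953, 0.014, 0.303]
wrist_force: [0.5, 0.1, 0.1]
finger_gap: 0.165
grip_force: 113.9
```

Call:
{"api": "send_rows", "payload": {"series": [0,0,0,-0.006,0,0,1,0,0,0,-0.004,0,0,1,0,0,0,-0.003,0,0,1,0,0,0,0,0,0,1]}}

```text
time: 37.0
position: [0.4648, -0.336, 0.1186]
tool_rot: [-0.002, 0.953, 0.014, 0.303]
wrist_force: [0.0, -0.1, -1.2]
finger_gap: 0.169
grip_force: 113.9
```

```bash
python3 - <<'E'
from h import *
to(HP,HR)
E
```

```text
t 37.0 p [ 0.4648 -0.336   0.1186] q [-0.0019  0.953   0.0135  0.3027] F [ 0.  -0.1 -1.2] gap 0.16927096399119831 grip 113.87736439704895
turn [ 0.0005 -0.001   0.0004] shift [-0.0022 -0.0001  0.0025]
```

Slide the last millimetres in gently.

Call:
{"api": "send_rows", "payload": {"series": [0,0,0,-0.001,0,0.001,1,0,0,0,-0.001,0,0.001,1,0,0,0,0,0,0,1]}}

```text
time: 37.38
position: [0.4646, -0.3359, 0.1159]
tool_rot: [-0.002, 0.953, 0.014, 0.303]
wrist_force: [-0.2, 0.3, -0.4]
finger_gap: 0.169
grip_force: 113.9
```

Call:
{"api": "send_rows", "payload": {"series": [0,0,0,0,0,0.0005,1,0,0,0,0,0,0,1]}}

```text
time: 37.62
position: [0.4649, -0.336, 0.1157]
tool_rot: [-0.002, 0.953, 0.014, 0.303]
wrist_force: [-0.6, -0.3, 0.4]
finger_gap: 0.165
grip_force: 114.2
```

Call:
{"api": "send_rows", "payload": {"series": [0,0,0,0,0,0.0005,1,0,0,0,0,0,0,1]}}

```text
time: 37.88
position: [0.4651, -0.3362, 0.1157]
tool_rot: [-0.002, 0.953, 0.014, 0.303]
wrist_force: [-4.3, 0.9, 5.6]
finger_gap: 0.166
grip_force: 115.0
```

```bash
python3 - <<'E'
from h import *
to(HP,HR)
E
```

```text
t 37.875 p [ 0.4651 -0.3362  0.1157] q [-0.0018  0.9529  0.0136  0.3031] F [-4.3  0.9  5.6] gap 0.16625384707468605 grip 114.99551653862
turn [ 0.0007 -0.0019  0.0007] shift [-0.0008 -0.0003 -0.0001]
```

Call:
{"api": "send_rows", "payload": {"series": [0,0,0,-0.0008,0,-0.0007,1,0,0,0,0,0,0,1,0,0,0,0,0,0,0.75,0,0,0,0,0,0,0.5,0,0,0,0,0,0,0], "squeeze": 20}}

```text
time: 38.5
position: [0.4642, -0.336, 0.1153]
tool_rot: [-0.002, 0.953, 0.014, 0.303]
wrist_force: [0.0, 0.5, -0.8]
finger_gap: 0.664
grip_force: 0.0
```

Call:
{"api": "send_rows", "payload": {"series": [0,0,0,0,0,0,0,0,0,0,0,0,0,0,0,0,0,0,0,-0.01,0,0,0,0,0,0,-0.02,0,0,0,0,0,0,-0.03,0]}}

```text
time: 39.12
position: [0.4287, -0.3363, 0.1646]
tool_rot: [-0.002, 0.953, 0.014, 0.302]
wrist_force: [0.1, 0.1, 0.4]
finger_gap: 1.001
grip_force: 0.0
```

Call:
{"api": "send_rows", "payload": {"series": [0,0,0,0,0,-0.04,0,0,0,0,0,0,-0.03,0,0,0,0,0,0,0,0]}}

```text
time: 39.5
position: [0.3886, -0.3394, 0.2242]
tool_rot: [0.0, 0.952, 0.013, 0.305]
wrist_force: [0.5, 0.0, -0.0]
finger_gap: 0.999
grip_force: 0.0
```

```bash
python3 - <<'E'
from h import *
from scipy.optimize import least_squares
st(); im,d=read_camera("wrist"); P=cloud("wrist",d)
i2,d2=read_camera("side"); i3,d3=read_camera("top"); P3=cloud("top",d3)
x,y,h=P[...,0],P[...,1],P[...,2]; r,g,b=im.astype(int).transpose(2,0,1)
q=P[(d>0)&(abs(x-.49)<.12)&(abs(y+.33)<.07)&(r>g+40)&(r>b+50)&(h>.06)]
def res(p):
    c,s=np.cos(p[3]),np.sin(p[3]); dd=np.array([-np.sin(p[4])*c,-np.sin(p[4])*s,np.cos(p[4])]); yv=np.array([-s,c,0]); nv=np.cross(yv,dd)
    e=np.abs((q-p[:3])@np.stack([nv,yv,dd],1))-[.008,.008,.0375]
    return np.linalg.norm(np.maximum(e,0),axis=1)+np.minimum(e.max(1),0)
f=least_squares(res,[.456,-.333,.13,0,.61],loss="soft_l1",f_scale=.001,x_scale=[.01,.01,.01,.1,.1]); print(len(q),f.x.round(4))
for t in("cover","mat","wash_bottle","amber_bottle","blue_bottle","marker"):
    for k in silhouettes("top",t)[:1]:
        z=P3[k["mask"]&(d3>0)]; print(t,np.median(z,0).round(3),cv2.minAreaRect(z[:,:2].astype(np.float32)) if t in("cover","mat") else "")
cv2.imwrite("pics/e.png",np.vstack([np.hstack([im,i2])[...,::-1][::1],])[:, :,:]) if 0 else cv2.imwrite("pics/e.png",np.hstack([cv2.resize(im,(400,300)),cv2.resize(i3,(400,300))])[...,::-1])
E
```

```text
t 39.5 p [ 0.3886 -0.3394  0.2242] q [4.000e-04 9.524e-01 1.300e-02 3.045e-01] F [ 0.5  0.  -0. ] gap 0.9993146833659914 grip 0.0
718 [ 0.451  -0.3358  0.1293  0.0439  0.6263]
cover [0.511 0.298 0.009] ((0.5108785629272461, 0.30593204498291016), (0.17500120401382446, 0.17361211776733398), 86.21372985839844)
mat [0.488 0.277 0.003] ((0.5083591341972351, 0.30338335037231445), (0.19318272173404694, 0.19406525790691376), 87.73210144042969)
wash_bottle [ 0.749 -0.036  0.013] 
amber_bottle [0.732 0.234 0.048] 
blue_bottle [0.762 0.134 0.05 ] 
marker [ 0.757 -0.036  0.013]
```

View pics/e.png

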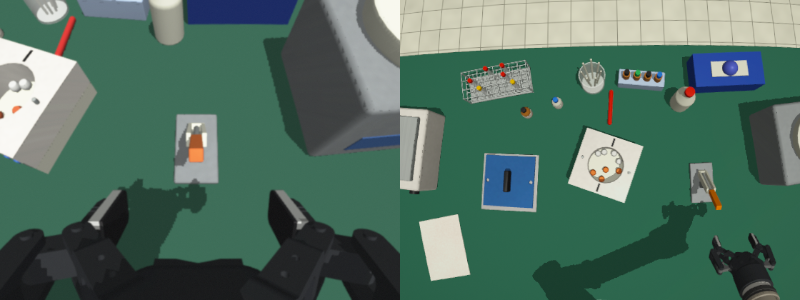

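The final view shows the rod seated in its rest, the cover flat on the mat at (510,182), all eight beads in the well, and the bystanders in place. I hand the job in.

```bash
python3 -c "
from workcell import sign_off
print(sign_off())"
```

```text
the job is handed in; nothing more can be done
None
```

I handed the job in at about 40 s of robot time: the cover lies flat on the mat, the beads are stirred with copper and grey in both halves, the rod is home in its rest, and the bottles and pen are where they were.

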